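# Square a sample board into the fence corner of the sloping setting board

### The job

An offcut of wooden moulding blocks the corner of the sloping rubber-faced setting board: pick it up and drop it into the green bowl. Then push the flat sample board that lies on the same slope down and across the slope until it lies square in the fence corner, one long edge flush along the lower fence and one short edge flush against the left-hand fence. Do not disturb the nearby jar, tape roll, glue pot or mug.

Things in the scene. Friction and masses are not known exactly. Their poses are not given: they have to be found in the camera images.
- setting_board: fixed panel, dark rubber face, 30 degree slope rising away from the robot, 300 mm wide, 290 mm up the slope; wooden fences 16 mm high, 20 mm wide along its lower and left edges. Origin: inner corner of the fences on the sloping face, 30 mm above the desk. x: up along the left fence; y: to the left along the lower fence (free face x 0 to 0.29, y -0.30 to 0); z: out of the face
- sample_board: flat olive rectangular board, 150 x 100 x 12 mm, lying loose on the slope above the offcut (another one lies far off on the desk mat). Origin: centre of its underside; x axis along its 150 mm length, y axis along its 100 mm width, z out of its upper face
- offcut: offcut of pale wooden moulding, 30 mm wide (x), 115 mm long (y), 27 mm high (z), lying loose on the slope between the sample board and the fence corner. The lower 18 mm are the full 30 mm wide; above that a rib 22 mm wide stands on it, x -7 to +15 mm. Origin: centre of its underside, z out of its upper face
- bowl: fixed round green bowl to the left of the slope (the near one of two), open on top, 258 mm across the rim, 136 mm high, walls narrowing towards the foot. Origin: centre of its underside, on the desk; z up
- aqua_jar: bystander: closed glass jar of aqua tiles, 55 mm across, 74 mm high, on the desk to the right of the slope; origin: centre of its underside
- tape_roll: bystander: roll of tape 83 mm across, 19 mm high, lying on the desk to the right; origin: centre of its underside
- glue_pot: bystander: white glue pot, 66 mm across, 111 mm high, behind the slope; origin: centre of its underside
- mug: bystander: spotted mug, 78 mm across, 93 mm high, behind the bowl; origin: centre of its underside
There are look-alikes about, which are no part of the job. Of the things that look like the sample_board, the larger one is meant.

How it is judged:
By the outcome, as a careful person would: the job done as asked, in the order asked, and still so for the second after the job is handed in, with the robot touching nothing.
It also fails if it takes over 72 s, if anything falls off the work surface, if the arm or the gripper's body presses on something with over 40 N, if the wrist force passes 120 N, or if a joint passes its speed limit or range.

### The arm

A 6-joint arm with a two-finger parallel gripper is mounted at the origin on a cart in front of the work surface, level with it; the furniture and walls round the work are solid. World frame = base frame: x ahead of the robot, y to its left, z up, the work surface at z = 0. Lengths are in m, angles in rad, forces in N, time in s.
With the tool pointing down it reaches from about 0.325 to 0.9 m from the base axis. Payload 3.5 kg.
Tool frame: the origin (TCP) lies between the finger pads; the fingertips stand 25 mm ahead of it and the grasp point (between the pads) lies 6 mm ahead of it; z points along the fingers, y is the line along which they close (so a half turn about z gives the same grasp; the last joint's range is limited). The gripper opens to 85 mm and grips with 20 to 120 N. Pads are 22 mm wide; open, the fingers measure 114 mm over their backs; the gripper's body (76 mm by 85 mm) begins 54 mm behind the grasp point. The pads swing forward as they close: fully open they stand 13 mm farther back than shut.
Start: joints at [-1.381, 0.276, -0.026, 1.268, 0, 1.467], TCP at [0.18, -0.598, 0.256] pointing down, gripper open.
Joint ranges: [-3.12, 3.12], [-0.85, 1.88], [-1.08, 1.24], [-1.95, 2.15], [-1.57, 1.53], [-3.14, 3.14]. Speed limits (rad/s): [2.57, 2.57, 3.14, 3.14, 3.14, 3.14].

### API

Orientations are given as a unit quaternion [w, x, y, z].
In Python, from workcell import * gives the robot as it stands. The module is installed in compiled form; this text tells all that it offers.
- The arm moves only by the tool jog_arm, never from a script. Its argument "targets" is a list of rows, each an object with "travel": the shift along the world's x, y, z in m, a list of three; "delta_rot": the turn, a rotation vector about the world's x, y, z in degrees, a list of three; "claw": the opening, from -1 (shut) to 1 (fully open). In form: [{"travel": [dx, dy, dz], "delta_rot": [ax, ay, az], "claw": claw}, ...]. A call has 1 to 12 rows; each row is the pose to reach, as a shift and turn from the pose commanded when the call began; what a row does not reach only later rows make up. A row lasts 1/12 s, in which the tool goes at most 41.7 mm and 7.16 degrees, less where a joint would pass 70% of its speed; a pose out of reach is approached as far as the arm can. A call with a gripper value outside its range is refused whole. The fingers move at their own pace and stop on an object; "squeeze" is the grip in N (left out, the last holds). Time passes only in rows, so rows that repeat a pose let the fingers close. It gives the time, the measured TCP pose, the force, the opening and the grip force at its end, in the units of the state.
- observe(): the state, without advancing time (a new reading comes with each control period).
- capture(name): name is "scene" or "side" or "wrist"; returns a dict with "image" (400x640x3 uint8, red, green, blue), "intrinsics" (3x3 intrinsics, pixels), "world_from_camera" (4x4, takes a point from camera to world coordinates). Camera axes: x right, y down, z forward; pixel columns grow to the right and rows downward; lengths in m; the calibration is good to about 2 mm. A picture is of the moment at which its call begins. There is no depth.
- hand_in(): hands the job in; it is judged then, once.
The state is a dict: "t": time; "joints": joint angles; "qd": joint speeds; "joint_efforts": joint torques, N m; "tool_pos": TCP position; "orientation": TCP orientation; "force": force on the tool from outside, world axes, zero at the start; "torque": the same for the moment, N m; "width": finger opening in m; "gripper_force": force on a finger pad.
Only numpy, scipy, OpenCV 4.12 (cv2) and the standard library are available. Lean on these libraries where they do the work, as an engineer would, in place of code of your own. Each camera call takes 0.05 s, during which the arm holds its last target. There are 200 camera calls.

## Working session

There is one attempt and no reset: what is moved stays moved. The work goes in short steps, Python scripts to look and compute and a tool call to move; the robot and the scene stay as the last step left them, time stands still between calls to the robot, and variables do not carry over. Pictures are saved under pics/ and viewed, at most 13 in all, crops included, and the job is handed in when it is done.

Besides the shell and the picture viewer there is one more tool, called after "Call:" by a JSON object that holds its "method" and its "body", one argument or row to a line. jog_arm: Moves the arm, as the interface text tells. Its arguments: {"type":"object","properties":{"targets":{"type":"array","items":{"type":"object","properties":{"travel":{"type":"array","items":{"type":"number"}},"delta_rot":{"type":"array","items":{"type":"number"}},"claw":{"type":"number"}}}},"squeeze":{"type":"number"}},"required":["targets"]}

```bash
mkdir -p pics; cat > h.py <<'E'
from workcell import *
import numpy as np, cv2
def cap(n,f):
    c=capture(n); cv2.imwrite('pics/'+f+'.png',c['image'][:,:,::-1]); np.savez(f+'.npz',**c); return c
def ray(c,uv):
    K=np.array(c['intrinsics']);T=np.array(c['world_from_camera'])
    d=T[:3,:3]@np.linalg.solve(K,[uv[0],uv[1],1]); return T[:3,3],d
def hit(c,uv,p,n):
    o,d=ray(c,uv); return o+d*(np.dot(np.subtract(p,o),n)/np.dot(d,n))
def tri(c1,u1,c2,u2):
    a,d=ray(c1,u1);b,e=ray(c2,u2)
    s=np.linalg.lstsq(np.c_[d,-e],b-a,rcond=None)[0]
    p,q=a+s[0]*d,b+s[1]*e; return (p+q)/2,np.linalg.norm(p-q)
def proj(c,P):
    K=np.array(c['intrinsics']);T=np.array(c['world_from_camera'])
    p=K@(T[:3,:3].T@(np.asarray(P)-T[:3,3])); return p[:2]/p[2]
E
python3 - <<'E'
from h import *
np.set_printoptions(precision=3,suppress=True)
for n in ('scene','side','wrist'):
    c=cap(n,n+'0'); print(n,np.array(c['intrinsics'])[0],np.array(c['world_from_camera']))
print(observe())
E
```

```text
scene [463.533   0.    316.391] [[ 0.991  0.111 -0.072  0.697]
 [ 0.132 -0.866  0.482 -0.921]
 [-0.009 -0.487 -0.873  1.573]
 [ 0.     0.     0.     1.   ]]
side [406.72    0.    326.245] [[-0.965 -0.111  0.239  0.216]
 [-0.263  0.466 -0.845  1.109]
 [-0.018 -0.878 -0.479  0.783]
 [ 0.     0.     0.     1.   ]]
wrist [313.884   0.    319.593] [[ 0.29  -0.922 -0.257  0.246]
 [-0.957 -0.28  -0.075 -0.578]
 [-0.003  0.268 -0.963  0.372]
 [ 0.     0.     0.     1.   ]]
{'t': 0.15, 'joints': array([-1.381,  0.277, -0.028,  1.268,  0.   ,  1.467]), 'qd': array([ 0.001, -0.004,  0.004,  0.001, -0.001, -0.   ]), 'joint_efforts': array([  0.001, -44.606,  29.564,   0.011,  -0.   ,   0.   ]), 'tool_pos': array([ 0.18 , -0.598,  0.255]), 'orientation': array([-0.001,  0.989,  0.146, -0.   ]), 'force': array([ 0.091, -0.669, -0.337]), 'torque': array([-0.041,  0.   ,  0.022]), 'gripper_force': 0.0, 'width': 0.08532934372645093}
```

View pics/scene0.png

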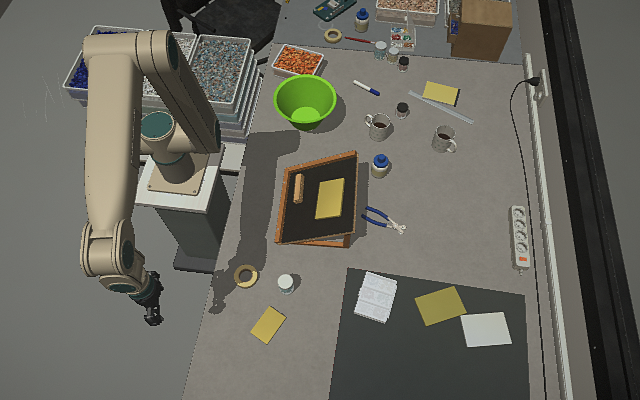

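View pics/side0.png

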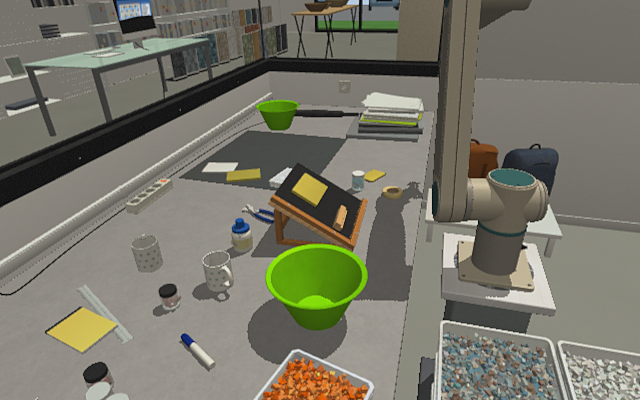

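The scene view shows the setting board at about (318,200) with the offcut at (298,188), the sample board at (330,198) and the bowl at (305,100). The side view shows the offcut at (340,217), the sample board at (310,190) and the bowl at (317,280). I'll zoom into both for corners.

```bash
python3 - <<'E'
import cv2,numpy as np
a=cv2.imread('pics/scene0.png')[145:255,265:365];b=cv2.imread('pics/side0.png')[155:255,265:375]
a=cv2.resize(a,None,fx=4,fy=4,interpolation=2);b=cv2.resize(b,None,fx=3.6,fy=3.6,interpolation=2)
o=np.zeros((440,800,3),np.uint8);o[:440,:400]=a;o[:360,400:796]=b[:360]
cv2.imwrite('pics/z0.png',o)
E
```

```text
(no output)
```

View pics/z0.png

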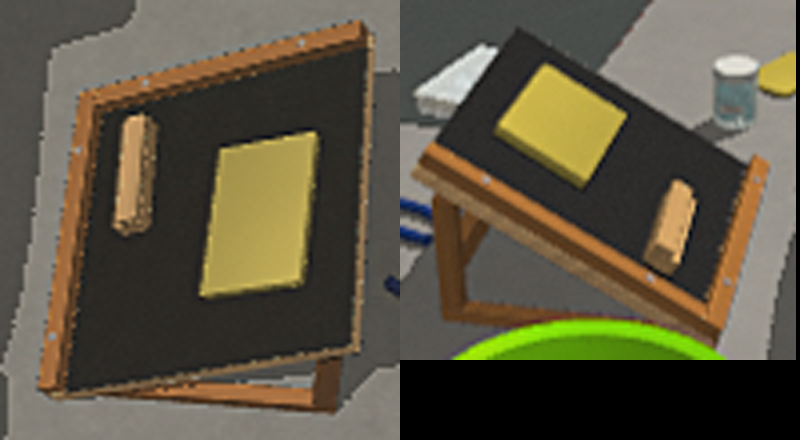

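The zoom shows the fence outer corner at scene (285,169) / side (354,246), the offcut as a pale bar parallel to the lower fence, and the sample board up-slope, slightly rotated.

```bash
cat >> h.py <<'E'
from scipy.optimize import least_squares
from scipy.spatial.transform import Rotation as R
def bpose(p): # world_from_board for (x,y,yaw)
    M=(R.from_euler('z',p[2])*R.from_euler('y',-30,degrees=True)).as_matrix()
    return M,np.array([p[0],p[1],.03])
E
python3 - <<'E'
from h import *
np.set_printoptions(precision=4,suppress=True)
s=dict(np.load('scene0.npz'));d=dict(np.load('side0.npz'))
S=lambda u,v:((u)/4+265-.5+.125,(v)/4+145-.5+.125)
D=lambda u,v:((u-400)/3.6+265-.36,(v)/3.6+155-.36)
pts=[([-.02,.02,.016],S(79,95),D(720,328)),([.29,.02,.016],S(362,20),D(428,143)),
([-.02,-.30,.016],S(40,388),D(762,158)),([.29,-.30,0],S(355,350),D(518,30))]
W=[]
for b,u,v in pts:
    P,e=tri(s,u,d,v); W.append(P); print(P,e)
def f(p):
    M,t=bpose(p); return np.concatenate([M@np.array(b)+t-w for (b,_,_),w in zip(pts,W)])
r=least_squares(f,[.5,0,0]);print(r.x,r.fun.reshape(-1,3)); np.save('bp.npy',r.x)
M,t=bpose(r.x);n=M[:,2]
def tob(P): return M.T@(P-t)
# sample board top corners (z=.012)
for q in [(217,150),(318,132),(302,292),(203,296)]: print('S',tob(hit(s,S(*q),t+.012*n,n)))
for q in [(545,65),(627,115),(584,182),(499,128)]: print('D',tob(hit(d,D(*q),t+.012*n,n)))
for q in [(128,115),(152,118),(133,220),(113,218)]: print('oS',tob(hit(s,S(*q),t+.027*n,n)))
for q in [(680,180),(695,186),(675,247),(658,240)]: print('oD',tob(hit(d,D(*q),t+.027*n,n)))
# bowl: rim plane
for c,lo in((s,'s'),(d,'d')):
    h=cv2.cvtColor(c['image'],cv2.COLOR_RGB2HSV);m=cv2.inRange(h,(40,150,80),(65,255,255))
    cs=cv2.findContours(m,0,2)[0];k=max(cs,key=cv2.contourArea)[:,0]
    P=np.array([hit(c,q,[0,0,.136],[0,0,1])[:2] for q in k.astype(float)])
    print(lo,P.min(0),P.max(0)); 
E
```

```text
[0.4276 0.0477 0.0332] 0.0017773415795852676
[0.6929 0.0577 0.1931] 0.0059482254919583435
[ 0.4469 -0.2694  0.0378] 0.004429794623975659
[ 0.7181 -0.2575  0.1664] 0.005428813118126588
[0.4535 0.0288 0.0507] [[-0.0004 -0.0002  0.0007]
 [ 0.0024  0.0034 -0.0043]
 [-0.0035 -0.0026 -0.0039]
 [ 0.0014 -0.0006  0.0086]]
S [ 0.1447 -0.0807  0.012 ]
S [ 0.2498 -0.0868  0.012 ]
S [ 0.2439 -0.2458  0.012 ]
S [ 0.1442 -0.2313  0.012 ]
D [ 0.2372 -0.2324  0.012 ]
D [ 0.1384 -0.2316  0.012 ]
D [ 0.1476 -0.077   0.012 ]
D [ 0.2422 -0.0816  0.012 ]
oS [ 0.0501 -0.0277  0.027 ]
oS [ 0.0784 -0.0381  0.027 ]
oS [ 0.0701 -0.1466  0.027 ]
oS [ 0.0473 -0.1397  0.027 ]
oD [ 0.0651 -0.1474  0.027 ]
oD [ 0.0488 -0.1525  0.027 ]
oD [ 0.0473 -0.0375  0.027 ]
oD [ 0.0645 -0.0329  0.027 ]
s [0.3412 0.199 ] [0.5975 0.4577]
d [0.3385 0.2025] [0.5945 0.5153]
```

```bash
cat >> h.py <<'E'
def delta(pos,tiltM):
    o=observe();q=o['orientation'];Rc=R.from_quat([q[1],q[2],q[3],q[0]])
    return np.asarray(pos)-o['tool_pos'], (R.from_matrix(tiltM)*Rc.inv()).as_rotvec(degrees=True)
def toolM(M,a=0): # tool z=-n, y= board x turned by a (deg) about n
    M=M@R.from_euler('z',a,degrees=True).as_matrix()
    return np.c_[M[:,1],M[:,0],-M[:,2]]
E
python3 - <<'E'
from h import *
M,t=bpose(np.load('bp.npy'))
print(delta(t+M@[.06,-.09,.2],toolM(M)))
E
```

```text
(array([ 0.22978783,  0.53431869, -0.02219959]), array([-18.66135833, -26.47298353,  74.25691954]))
```

Call:
{"method": "jog_arm", "body": {
  "targets": [
    {"travel": [0.03, 0.05, 0.03], "delta_rot": [-1.6, -2.2, 6.2], "claw": 0.4},
    {"travel": [0.05, 0.1, 0.05], "delta_rot": [-3.1, -4.4, 12.4], "claw": 0.4},
    {"travel": [0.08, 0.15, 0.05], "delta_rot": [-4.7, -6.6, 18.6], "claw": 0.4},
    {"travel": [0.1, 0.2, 0.04], "delta_rot": [-6.2, -8.8, 24.8], "claw": 0.4},
    {"travel": [0.12, 0.25, 0.03], "delta_rot": [-7.8, -11, 31], "claw": 0.4},
    {"travel": [0.14, 0.3, 0.02], "delta_rot": [-9.3, -13.2, 37.1], "claw": 0.4},
    {"travel": [0.16, 0.35, 0.01], "delta_rot": [-10.9, -15.4, 43.3], "claw": 0.4},
    {"travel": [0.18, 0.4, 0], "delta_rot": [-12.4, -17.6, 49.5], "claw": 0.4},
    {"travel": [0.2, 0.45, -0.01], "delta_rot": [-14, -19.8, 55.7], "claw": 0.4},
    {"travel": [0.22, 0.5, -0.02], "delta_rot": [-15.5, -22, 61.9], "claw": 0.4},
    {"travel": [0.23, 0.534, -0.022], "delta_rot": [-18.7, -26.5, 74.3], "claw": 0.4},
    {"travel": [0.23, 0.534, -0.022], "delta_rot": [-18.7, -26.5, 74.3], "claw": 0.4}
  ]
}}

```text
t: 1.15
tool_pos: [0.3766, -0.1502, 0.2479]
orientation: [0.18, 0.663, 0.701, 0.189]
force: [0.1, 0.1, 0.6]
width: 0.0596
gripper_force: 0.0
```

Call:
{"method": "jog_arm", "body": {
  "targets": [
    {"travel": [0, 0, 0], "delta_rot": [0, 0, 0], "claw": 0.4},
    {"travel": [0, 0, 0], "delta_rot": [0, 0, 0], "claw": 0.4}
  ]
}}

```text
t: 1.32
tool_pos: [0.376, -0.1495, 0.247]
orientation: [0.178, 0.664, 0.701, 0.189]
force: [0.8, -0.5, 1.2]
width: 0.0596
gripper_force: 0.0
```

```bash
python3 - <<'E'
from h import *
M,t=bpose(np.load('bp.npy'))
print(delta(t+M@[.06,-.09,.2],toolM(M)),observe())
cap('wrist','w1')
E
```

```text
(array([ 0.03403153,  0.08604416, -0.01384136]), array([-0.04198973,  0.05141284, -0.25058711])) {'t': 1.3167, 'joints': array([-0.798717  , -0.40857567, -0.76992167,  0.84656069,  0.38750786,
        0.78917144]), 'qd': array([-0.04981909,  0.02359487,  0.06166568, -0.01008315, -0.00933108,
        0.00163951]), 'joint_efforts': array([ 1.04098164e+00, -1.00574049e+01,  3.02807736e+01, -2.14963093e+00,
        1.06277414e+00, -7.90111982e-03]), 'tool_pos': array([ 0.37604417, -0.14954845,  0.24704644]), 'orientation': array([0.17797619, 0.66393518, 0.70140487, 0.18853584]), 'force': array([ 0.8411273 , -0.45050058,  1.20561598]), 'torque': array([-6.01639696e-02,  4.86073056e-01, -3.92231418e-04]), 'gripper_force': 0.0, 'width': 0.05963823664719659}
```

View pics/w1.png

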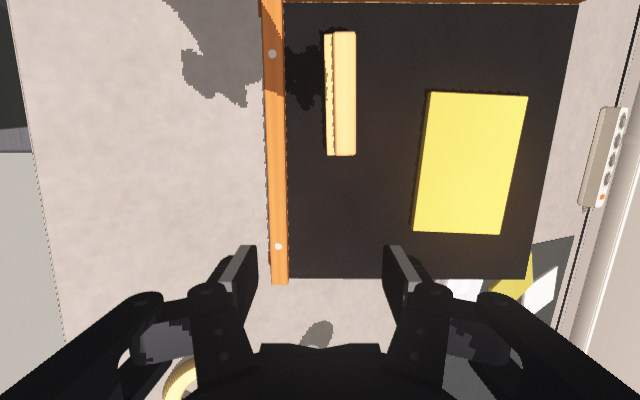

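The wrist view shows the offcut at (325–356, 31–155), with its step on the down-slope side. The sample board quad runs (429,92)–(527,97)–(500,234)–(414,230), and the lower fence's inner edge is at u≈287.

```bash
cat >> h.py <<'E'
def quad(m):
    k=max(cv2.findContours(m,0,1)[0],key=cv2.contourArea); hh=cv2.convexHull(k)
    for e in range(2,40):
        a=cv2.approxPolyDP(hh,e,True)
        if len(a)<=4: break
    return a[:,0].astype(float)
def yellow(c):
    h=cv2.cvtColor(c['image'],cv2.COLOR_RGB2HSV); return cv2.inRange(h,(22,110,90),(32,255,255))
E
python3 - <<'E'
from h import *
np.set_printoptions(precision=4,suppress=True)
c=dict(np.load('w1.npz'));im=c['image'];h=cv2.cvtColor(im,cv2.COLOR_RGB2HSV)
for u,v in [(350,90),(329,90),(470,160),(272,120),(380,200),(420,160)]: print((u,v),h[v,u])
y=yellow(c);y[240:]=0;y[:,:390]=0
q=quad(y);print('board px',q)
d=(h[...,2]<60).astype(np.uint8); 
for v in (100,150,200,230): 
    r=np.where(d[v])[0]; r=r[(r>260)];print(v,r.min(),r.max())
bp=np.load('bp.npy');M,t=bpose(bp)
for b in ([0,-.3,.016],[-.02,-.3,.016],[.29,-.3,0],[0,-.3,0]): print(b,proj(c,M@b+t))
tob=lambda P:M.T@(P-t)
for p in q: print(tob(hit(c,p,t+.012*M[:,2],M[:,2])))
for p in [(334,32),(355,32),(356,154),(334,155)]: print('rib',tob(hit(c,p,t+.027*M[:,2],M[:,2])))
for p in [(324,35),(326,153)]: print('step',tob(hit(c,p,t+.018*M[:,2],M[:,2])))
for p in [(287,50),(287,270)]: print('fence in bottom',tob(hit(c,p,t,M[:,2])))
for p in [(287.5,284),(272,284)]: print('fence end top',tob(hit(c,p,t+.016*M[:,2],M[:,2])))
print('face UR',tob(hit(c,(527,278),t,M[:,2])), tob(hit(c,(577,4),t,M[:,2])))
E
```

```text
(350, 90) [ 23  86 254]
(329, 90) [ 25  74 254]
(470, 160) [ 27 123 252]
(272, 120) [ 15 155 243]
(380, 200) [ 9 62 58]
(420, 160) [ 20 158 100]
board px [[431.  91.]
 [527.  96.]
 [498. 234.]
 [413. 230.]]
100 286 617
150 287 419
200 298 412
230 300 583
[0, -0.3, 0.016] [290.4114 286.9702]
[-0.02, -0.3, 0.016] [273.498  286.9089]
[0.29, -0.3, 0] [526.9103 281.0627]
[0, -0.3, 0] [291.5812 280.2062]
[ 0.1463 -0.0803  0.012 ]
[ 0.2441 -0.0847  0.012 ]
[ 0.2376 -0.2339  0.012 ]
[ 0.1403 -0.2294  0.012 ]
rib [ 0.0468 -0.0304  0.027 ]
rib [ 0.0661 -0.0303  0.027 ]
rib [ 0.0709 -0.1422  0.027 ]
rib [ 0.0486 -0.1433  0.027 ]
step [ 0.0377 -0.0309  0.018 ]
step [ 0.0406 -0.1423  0.018 ]
fence in bottom [ 0.0005 -0.0406 -0.    ]
fence in bottom [-0.0053 -0.2862 -0.    ]
fence end top [-0.0034 -0.2961  0.016 ]
fence end top [-0.0216 -0.2962  0.016 ]
face UR [ 0.2894 -0.2958 -0.    ] [0.2854 0.0017 0.    ]
```

```bash
python3 - <<'E'
from h import *
M,t=bpose(np.load('bp.npy'))
for z in (.10,.045,.027): print(delta(t+M@[.054,-.087,z],toolM(M,-1.7)))
E
```

```text
(array([ 0.07802432,  0.09320366, -0.1045979 ]), array([ 0.89393051,  0.16368276, -1.58547576]))
(array([ 0.10548901,  0.09459685, -0.1522293 ]), array([ 0.89393051,  0.16368276, -1.58547576]))
(array([ 0.11447745,  0.0950528 , -0.16781776]), array([ 0.89393051,  0.16368276, -1.58547576]))
```

Call:
{"method": "jog_arm", "body": {
  "targets": [
    {"travel": [0.03, 0.03, -0.02], "delta_rot": [0.9, 0.2, -1.6], "claw": 0.4},
    {"travel": [0.05, 0.06, -0.05], "delta_rot": [0.9, 0.2, -1.6], "claw": 0.4},
    {"travel": [0.07, 0.09, -0.08], "delta_rot": [0.9, 0.2, -1.6], "claw": 0.4},
    {"travel": [0.078, 0.093, -0.105], "delta_rot": [0.9, 0.2, -1.6], "claw": 0.4},
    {"travel": [0.09, 0.0938, -0.125], "delta_rot": [0.9, 0.2, -1.6], "claw": 0.4},
    {"travel": [0.1055, 0.0946, -0.152], "delta_rot": [0.9, 0.2, -1.6], "claw": 0.4},
    {"travel": [0.1055, 0.0946, -0.152], "delta_rot": [0.9, 0.2, -1.6], "claw": 0.4},
    {"travel": [0.1055, 0.0946, -0.152], "delta_rot": [0.9, 0.2, -1.6], "claw": 0.4}
  ]
}}

```text
t: 2.03
tool_pos: [0.4821, -0.0586, 0.0946]
orientation: [0.173, 0.678, 0.689, 0.189]
force: [-0.6, 0.4, 0.0]
width: 0.0597
gripper_force: 0.0
```

```bash
python3 - <<'E'
from h import *
M,t=bpose(np.load('bp.npy'))
print(delta(t+M@[.054,-.087,.027],toolM(M,-1.7)), M.T@(observe()['tool_pos']-t))
cap('wrist','w2')
E
```

```text
(array([ 0.00903487,  0.00217782, -0.01418005]), array([-0.11002359, -0.28343837,  0.19102714])) [ 0.0531801  -0.0887173   0.04384708]
```

View pics/w2.png

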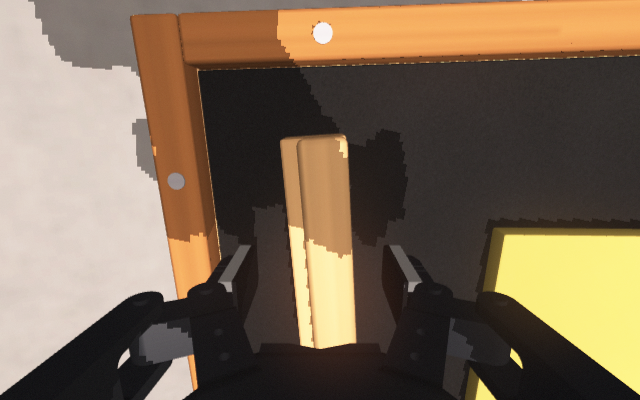

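The offcut lies centred between the fingers (u≈300–352 at the pads). The fence inner corner is visible at (198,69). I'll descend and grip.

Call:
{"method": "jog_arm", "body": {
  "squeeze": 50,
  "targets": [
    {"travel": [0.004, 0.001, -0.007], "delta_rot": [0, 0, 0], "claw": 0.4},
    {"travel": [0.009, 0.002, -0.0145], "delta_rot": [0, 0, 0], "claw": 0.4},
    {"travel": [0.009, 0.002, -0.0145], "delta_rot": [0, 0, 0], "claw": 0.4},
    {"travel": [0.009, 0.002, -0.0145], "delta_rot": [0, 0, 0], "claw": 0},
    {"travel": [0.009, 0.002, -0.0145], "delta_rot": [0, 0, 0], "claw": -0.6},
    {"travel": [0.009, 0.002, -0.0145], "delta_rot": [0, 0, 0], "claw": -0.9},
    {"travel": [0.009, 0.002, -0.0145], "delta_rot": [0, 0, 0], "claw": -0.9},
    {"travel": [0.009, 0.002, -0.0145], "delta_rot": [0, 0, 0], "claw": -0.9},
    {"travel": [0.009, 0.002, -0.0145], "delta_rot": [0, 0, 0], "claw": -0.9}
  ]
}}

```text
t: 2.83
tool_pos: [0.4913, -0.0562, 0.0833]
orientation: [0.177, 0.676, 0.69, 0.19]
force: [-7.4, 0.2, 9.3]
width: 0.0293
gripper_force: 47.7
```

```bash
python3 - <<'E'
from h import *
bp=np.load('bp.npy');M,t=bpose(bp)
c=dict(np.load('w2.npz'));tob=lambda P:M.T@(P-t);n=M[:,2]
print('corner',tob(hit(c,(198,69),t,n)))
print('lower fence bottom',tob(hit(c,(216,230),t,n)),'left fence',tob(hit(c,(630,57),t,n)))
print('outer top',tob(hit(c,(133,16),t+.016*n,n)))
print(observe())
E
```

```text
corner [-1.50423676e-03  2.94356234e-03  2.76084150e-17]
lower fence bottom [-2.78538947e-03 -7.83885113e-02  2.86256900e-18] left fence [2.01454368e-01 1.23299630e-03 7.63823814e-18]
outer top [-0.01974241  0.0216372   0.016     ]
{'t': 2.8333, 'joints': array([-0.35083965, -0.01376004, -0.91071266,  0.18369936,  0.19505969,
        1.24892271]), 'qd': array([-0.00177493,  0.00145339, -0.00049642, -0.00016876,  0.00027227,
       -0.0009959 ]), 'joint_efforts': array([  0.45626778, -18.85456324,  23.07601154,  -3.78289372,
         0.75156   ,   0.33374936]), 'tool_pos': array([ 0.49129234, -0.05617628,  0.08328566]), 'orientation': array([0.17652674, 0.67607195, 0.68970544, 0.18992483]), 'force': array([-7.36399892,  0.16803056,  9.27945024]), 'torque': array([-0.24491505,  0.95235525,  0.23828789]), 'gripper_force': 47.721877426374704, 'width': 0.029266444325684232}
```

Call:
{"method": "jog_arm", "body": {
  "targets": [
    {"travel": [-0.01, 0, 0.018], "delta_rot": [0, 0, 0], "claw": -0.9},
    {"travel": [-0.025, -0.001, 0.043], "delta_rot": [0, 0, 0], "claw": -0.9},
    {"travel": [-0.04, -0.002, 0.07], "delta_rot": [0, 0, 0], "claw": -0.9},
    {"travel": [-0.055, -0.003, 0.1], "delta_rot": [0, 0, 0], "claw": -0.9},
    {"travel": [-0.065, -0.004, 0.13], "delta_rot": [0, 0, 0], "claw": -0.9},
    {"travel": [-0.07, -0.004, 0.16], "delta_rot": [0, 3, 0], "claw": -0.9},
    {"travel": [-0.07, 0.01, 0.18], "delta_rot": [0, 6, 0], "claw": -0.9},
    {"travel": [-0.065, 0.04, 0.2], "delta_rot": [0, 10, 0], "claw": -0.9},
    {"travel": [-0.06, 0.08, 0.2], "delta_rot": [0, 15, 0], "claw": -0.9},
    {"travel": [-0.055, 0.12, 0.2], "delta_rot": [0, 20, 0], "claw": -0.9},
    {"travel": [-0.05, 0.16, 0.2], "delta_rot": [0, 25, 0], "claw": -0.9},
    {"travel": [-0.045, 0.2, 0.2], "delta_rot": [0, 30, 0], "claw": -0.9}
  ]
}}

```text
t: 3.83
tool_pos: [0.4464, 0.1465, 0.2838]
orientation: [-0.009, 0.702, 0.712, 0.008]
force: [0.3, -0.6, -1.0]
width: 0.0293
gripper_force: 50.5
```

```bash
python3 - <<'E'
from h import *
Mv=np.c_[[0,1,0],[1,0,0],[0,0,-1.]]
print(delta([.468,.328,.11],Mv),observe()['width'],observe()['gripper_force'])
E
```

```text
(array([ 0.0216446 ,  0.18153548, -0.1737701 ]), array([-1.3945381 , -0.04215811, -0.74869993])) 0.029265743841140744 50.46940933352744
```

Call:
{"method": "jog_arm", "body": {
  "targets": [
    {"travel": [0.005, 0.04, 0], "delta_rot": [0, 0, 0], "claw": -0.9},
    {"travel": [0.01, 0.08, 0], "delta_rot": [0, 0, 0], "claw": -0.9},
    {"travel": [0.015, 0.12, 0], "delta_rot": [0, 0, 0], "claw": -0.9},
    {"travel": [0.02, 0.16, 0], "delta_rot": [0, 0, 0], "claw": -0.9},
    {"travel": [0.022, 0.18, -0.02], "delta_rot": [0, 0, 0], "claw": -0.9},
    {"travel": [0.022, 0.18, -0.05], "delta_rot": [0, 0, 0], "claw": -0.9},
    {"travel": [0.022, 0.18, -0.085], "delta_rot": [0, 0, 0], "claw": -0.9},
    {"travel": [0.022, 0.18, -0.115], "delta_rot": [0, 0, 0], "claw": -0.9},
    {"travel": [0.022, 0.18, -0.145], "delta_rot": [0, 0, 0], "claw": -0.9},
    {"travel": [0.022, 0.18, -0.17], "delta_rot": [0, 0, 0], "claw": -0.9},
    {"travel": [0.022, 0.18, -0.17], "delta_rot": [0, 0, 0], "claw": -0.9},
    {"travel": [0.022, 0.18, -0.17], "delta_rot": [0, 0, 0], "claw": -0.9}
  ]
}}

```text
t: 4.83
tool_pos: [0.467, 0.3235, 0.1112]
orientation: [-0.01, 0.703, 0.711, 0.007]
force: [0.3, -0.3, 0.7]
width: 0.0291
gripper_force: 50.4
```

Call:
{"method": "jog_arm", "body": {
  "targets": [
    {"travel": [0, 0, 0], "delta_rot": [0, 0, 0], "claw": 0},
    {"travel": [0, 0, 0], "delta_rot": [0, 0, 0], "claw": 0.2},
    {"travel": [0, 0, 0], "delta_rot": [0, 0, 0], "claw": 0.2},
    {"travel": [0, 0, 0], "delta_rot": [0, 0, 0], "claw": 0.2},
    {"travel": [0, 0, 0], "delta_rot": [0, 0, 0], "claw": 0.2},
    {"travel": [0, 0, 0.03], "delta_rot": [0, 0, 0], "claw": 0.2},
    {"travel": [0, 0, 0.07], "delta_rot": [0, 0, 0], "claw": 0.2},
    {"travel": [0, 0, 0.11], "delta_rot": [0, 0, 0], "claw": 0.2},
    {"travel": [0, 0, 0.15], "delta_rot": [0, 0, 0], "claw": 0.2},
    {"travel": [0, 0, 0.19], "delta_rot": [0, 0, 0], "claw": 0.2},
    {"travel": [0, -0.03, 0.2], "delta_rot": [0, 0, 0], "claw": -0.5},
    {"travel": [0, -0.07, 0.2], "delta_rot": [0, 0, 0], "claw": -1}
  ]
}}

```text
t: 5.83
tool_pos: [0.4712, 0.2565, 0.3181]
orientation: [-0.007, 0.701, 0.713, 0.014]
force: [-0.3, -0.8, -0.8]
width: 0.0276
gripper_force: 0.0
```

```bash
python3 - <<'E'
from h import *
a=cap('side','s2')['image'];b=cap('wrist','w3')['image']
o=np.zeros((400,800,3),np.uint8)
o[:400,:400]=cv2.resize(a[150:350,220:420],(400,400));o[:250,400:]=cv2.resize(b,(400,250))
cv2.imwrite('pics/z2.png',o[:,:,::-1]); print(observe()['tool_pos'])
E
```

```text
[0.46872421 0.25102691 0.31407435]
```

View pics/z2.png

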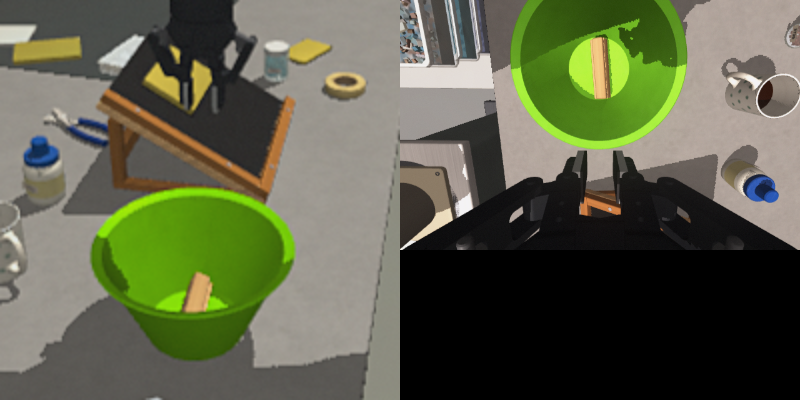

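The offcut lies in the bowl (wrist inset around (600,68)), and the sample board is still on the slope. Next I'll set up the push with two fingers on its upper long edge.

```bash
python3 - <<'E'
from h import *
np.save('bp.npy',[.4521,.0315,.042])
M,t=bpose(np.load('bp.npy'))
print(delta(t+M@[.268,-.157,.10],toolM(M,90)),M[:,0],M[:,1],M[:,2])
E
```

```text
(array([ 0.17190208, -0.36874273, -0.0634718 ]), array([-24.16053476, -25.20656278,  89.36091461])) [0.86526168 0.03636237 0.5       ] [-4.19876531e-02  9.99118130e-01  1.73472348e-18] [-0.49955906 -0.02099383  0.8660254 ]
```

Call:
{"method": "jog_arm", "body": {
  "targets": [
    {"travel": [0.01, -0.03, 0.02], "delta_rot": [-1.6, -1.7, 6], "claw": 0},
    {"travel": [0.03, -0.06, 0.02], "delta_rot": [-3.3, -3.4, 12], "claw": 0.6},
    {"travel": [0.05, -0.09, 0.02], "delta_rot": [-4.9, -5, 18], "claw": 0.6},
    {"travel": [0.07, -0.12, 0.02], "delta_rot": [-6.5, -6.8, 24], "claw": 0.6},
    {"travel": [0.08, -0.15, 0.02], "delta_rot": [-8.1, -8.4, 30], "claw": 0.6},
    {"travel": [0.1, -0.18, 0.02], "delta_rot": [-9.7, -10.1, 36], "claw": 0.6},
    {"travel": [0.11, -0.21, 0.01], "delta_rot": [-11.3, -11.8, 42], "claw": 0.6},
    {"travel": [0.13, -0.24, 0], "delta_rot": [-13, -13.5, 48], "claw": 0.6},
    {"travel": [0.14, -0.27, -0.01], "delta_rot": [-14.6, -15.2, 54], "claw": 0.6},
    {"travel": [0.15, -0.3, -0.02], "delta_rot": [-16.2, -16.9, 60], "claw": 0.6},
    {"travel": [0.16, -0.33, -0.03], "delta_rot": [-17.8, -18.6, 66], "claw": 0.6},
    {"travel": [0.172, -0.36, -0.04], "delta_rot": [-19.4, -20.3, 72], "claw": 0.6}
  ]
}}

```text
t: 6.93
tool_pos: [0.6402, -0.1064, 0.2715]
orientation: [0.216, 0.132, 0.968, 0.005]
force: [-0.3, 0.1, -0.3]
width: 0.0682
gripper_force: 0.0
```

```bash
python3 - <<'E'
from h import *
M,t=bpose(np.load('bp.npy'))
print(delta(t+M@[.268,-.157,.10],toolM(M,90)))
E
```

```text
(array([ 0.00045821, -0.01136404, -0.02090617]), array([-4.4104212 , -4.9515337 , 16.89267923]))
```

Call:
{"method": "jog_arm", "body": {
  "targets": [
    {"travel": [0, -0.005, -0.005], "delta_rot": [-1.5, -1.7, 5.6], "claw": 0.6},
    {"travel": [0, -0.011, -0.01], "delta_rot": [-2.9, -3.3, 11.3], "claw": 0.6},
    {"travel": [0.0005, -0.0115, -0.021], "delta_rot": [-4.4, -5, 16.9], "claw": 0.6},
    {"travel": [0.01, -0.011, -0.038], "delta_rot": [-4.4, -5, 16.9], "claw": 0.6},
    {"travel": [0.0205, -0.0105, -0.0555], "delta_rot": [-4.4, -5, 16.9], "claw": 0.6},
    {"travel": [0.0205, -0.0105, -0.0555], "delta_rot": [-4.4, -5, 16.9], "claw": 0.6},
    {"travel": [0.0205, -0.0105, -0.0555], "delta_rot": [-4.4, -5, 16.9], "claw": 0.6}
  ]
}}

```text
t: 7.52
tool_pos: [0.66, -0.1155, 0.2147]
orientation: [0.257, -0.017, 0.966, 0.006]
force: [-0.1, -0.2, -0.8]
width: 0.0681
gripper_force: 0.0
```

```bash
python3 - <<'E'
from h import *
M,t=bpose(np.load('bp.npy'))
c=cap('wrist','w4')
y=yellow(c);q=quad(y);print(q)
for p in q: print(M.T@(hit(c,p,t+.012*M[:,2],M[:,2])-t))
print(M.T@(observe()['tool_pos']-t))
for z in(.035,.028): print(delta(t+M@[.268,-.157,z],toolM(M,90)))
E
```

```text
[[473.   1.]
 [444. 206.]
 [172. 197.]
 [153.   0.]]
[ 0.14853197 -0.08352125  0.012     ]
[ 0.24678468 -0.08725384  0.012     ]
[ 0.2408382 -0.2343471  0.012    ]
[ 0.1473517  -0.23102775  0.012     ]
[ 0.26825284 -0.15585785  0.06024683]
(array([ 0.01244146, -0.00062031, -0.02199082]), array([-0.13030986, -0.08498549,  0.29202907]))
(array([ 0.01593838, -0.00047335, -0.028053  ]), array([-0.13030986, -0.08498549,  0.29202907]))
```

View pics/w4.png

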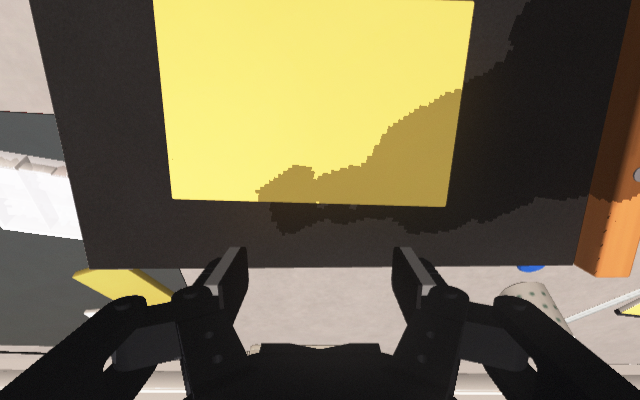

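The board's upper edge runs (172,197)–(446,206), and both fingers are up-slope of it over the face, whose top edge is at v≈267. Guarded descent next.

Call:
{"method": "jog_arm", "body": {
  "targets": [
    {"travel": [0.004, 0, -0.007], "delta_rot": [0, 0, 0], "claw": 0.6},
    {"travel": [0.008, 0, -0.014], "delta_rot": [0, 0, 0], "claw": 0.6},
    {"travel": [0.0125, 0, -0.022], "delta_rot": [0, 0, 0], "claw": 0.6},
    {"travel": [0.0145, 0, -0.025], "delta_rot": [0, 0, 0], "claw": 0.6},
    {"travel": [0.0145, 0, -0.025], "delta_rot": [0, 0, 0], "claw": 0.6},
    {"travel": [0.0145, 0, -0.025], "delta_rot": [0, 0, 0], "claw": 0.6}
  ]
}}

```text
t: 8.07
tool_pos: [0.6752, -0.1161, 0.1909]
orientation: [0.258, -0.017, 0.966, 0.006]
force: [-0.2, 0.2, 0.1]
width: 0.0685
gripper_force: 0.0
```

Call:
{"method": "jog_arm", "body": {
  "targets": [
    {"travel": [0.001, 0, -0.0017], "delta_rot": [0, 0, 0], "claw": 0.6},
    {"travel": [0.0015, 0, -0.0026], "delta_rot": [0, 0, 0], "claw": 0.6},
    {"travel": [0.0015, 0, -0.0026], "delta_rot": [0, 0, 0], "claw": 0.6}
  ]
}}

```text
t: 8.32
tool_pos: [0.6769, -0.1163, 0.189]
orientation: [0.259, -0.017, 0.966, 0.005]
force: [-0.4, -0.6, -0.4]
width: 0.0686
gripper_force: 0.0
```

Call:
{"method": "jog_arm", "body": {
  "targets": [
    {"travel": [0.001, 0, -0.0017], "delta_rot": [0, 0, 0], "claw": 0.6},
    {"travel": [0.0015, 0, -0.0026], "delta_rot": [0, 0, 0], "claw": 0.6},
    {"travel": [0.0015, 0, -0.0026], "delta_rot": [0, 0, 0], "claw": 0.6}
  ]
}}

```text
t: 8.57
tool_pos: [0.6783, -0.1162, 0.1861]
orientation: [0.258, -0.017, 0.966, 0.006]
force: [-0.7, 0.7, -0.3]
width: 0.0683
gripper_force: 0.0
```

Call:
{"method": "jog_arm", "body": {
  "targets": [
    {"travel": [0.001, 0, -0.0017], "delta_rot": [0, 0, 0], "claw": 0.6},
    {"travel": [0.0015, 0, -0.0026], "delta_rot": [0, 0, 0], "claw": 0.6},
    {"travel": [0.0015, 0, -0.0026], "delta_rot": [0, 0, 0], "claw": 0.6}
  ]
}}

```text
t: 8.82
tool_pos: [0.6798, -0.1162, 0.1834]
orientation: [0.258, -0.017, 0.966, 0.006]
force: [0.1, -0.6, 0.4]
width: 0.0683
gripper_force: 0.0
```

Call:
{"method": "jog_arm", "body": {
  "targets": [
    {"travel": [0.001, 0, -0.0017], "delta_rot": [0, 0, 0], "claw": 0.6},
    {"travel": [0.001, 0, -0.0017], "delta_rot": [0, 0, 0], "claw": 0.6}
  ]
}}

```text
t: 8.98
tool_pos: [0.6808, -0.1162, 0.1817]
orientation: [0.258, -0.017, 0.966, 0.006]
force: [-0.6, -1.1, 1.4]
width: 0.0683
gripper_force: 0.0
```

Call:
{"method": "jog_arm", "body": {
  "targets": [
    {"travel": [0.001, 0, -0.0017], "delta_rot": [0, 0, 0], "claw": 0.6},
    {"travel": [0.0015, 0, -0.0026], "delta_rot": [0, 0, 0], "claw": 0.6},
    {"travel": [0.0015, 0, -0.0026], "delta_rot": [0, 0, 0], "claw": 0.6}
  ]
}}

```text
t: 9.23
tool_pos: [0.6822, -0.1162, 0.1802]
orientation: [0.259, -0.017, 0.966, 0.006]
force: [-4.1, 0.4, 5.5]
width: 0.0683
gripper_force: 3.7
```

Call:
{"method": "jog_arm", "body": {
  "targets": [
    {"travel": [-0.0022, 0, 0.0039], "delta_rot": [0, 0, 0], "claw": 0.6},
    {"travel": [-0.0065, -0.0002, 0.0014], "delta_rot": [0, 0, 0], "claw": 0.6},
    {"travel": [-0.0109, -0.0004, -0.0011], "delta_rot": [0, 0, 0], "claw": 0.6},
    {"travel": [-0.0152, -0.0005, -0.0036], "delta_rot": [0, 0, 0], "claw": 0.6},
    {"travel": [-0.0221, -0.0008, -0.0076], "delta_rot": [0, 0, 0], "claw": 0.6},
    {"travel": [-0.029, -0.0011, -0.0116], "delta_rot": [0, 0, 0], "claw": 0.6},
    {"travel": [-0.036, -0.0014, -0.0156], "delta_rot": [0, 0, 0], "claw": 0.6},
    {"travel": [-0.0429, -0.0017, -0.0196], "delta_rot": [0, 0, 0], "claw": 0.6},
    {"travel": [-0.0498, -0.002, -0.0236], "delta_rot": [0, 0, 0], "claw": 0.6},
    {"travel": [-0.0567, -0.0023, -0.0276], "delta_rot": [0, 0, 0], "claw": 0.6},
    {"travel": [-0.0636, -0.0026, -0.0316], "delta_rot": [0, 0, 0], "claw": 0.6},
    {"travel": [-0.0636, -0.0026, -0.0316], "delta_rot": [0, 0, 0], "claw": 0.6}
  ]
}}

```text
t: 10.23
tool_pos: [0.6156, -0.1183, 0.1454]
orientation: [0.256, -0.017, 0.966, 0.006]
force: [-0.7, 0.6, 0.3]
width: 0.0681
gripper_force: 0.0
```

```bash
python3 - <<'E'
from h import *
M,t=bpose(np.load('bp.npy'));print(M.T@(observe()['tool_pos']-t))
c=cap('wrist','w5');q=quad(yellow(c))
for p in q: print(p,M.T@(hit(c,p,t+.012*M[:,2],M[:,2])-t))
E
```

```text
[ 0.19377816 -0.15652189  0.02141204]
[514.   0.] [ 0.08717062 -0.08621993  0.012     ]
[478. 248.] [ 0.18208376 -0.0871553   0.012     ]
[139. 248.] [ 0.18103076 -0.23424156  0.012     ]
[98.  0.] [ 0.08620935 -0.23391445  0.012     ]
```

View pics/w5.png

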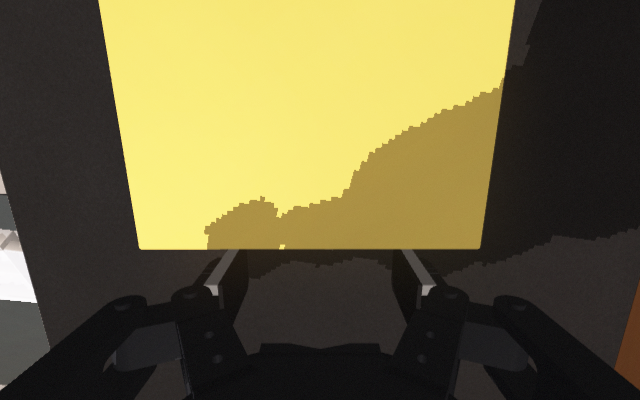

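The board has squared up to the fingers, with its edge level at v=248. I'll keep pushing down-slope and stop about 8 mm short.

Call:
{"method": "jog_arm", "body": {
  "targets": [
    {"travel": [-0.0061, -0.0003, -0.0035], "delta_rot": [0, 0, 0], "claw": 0.6},
    {"travel": [-0.0121, -0.0005, -0.007], "delta_rot": [0, 0, 0], "claw": 0.6},
    {"travel": [-0.0182, -0.0008, -0.0105], "delta_rot": [0, 0, 0], "claw": 0.6},
    {"travel": [-0.0242, -0.001, -0.014], "delta_rot": [0, 0, 0], "claw": 0.6},
    {"travel": [-0.0303, -0.0013, -0.0175], "delta_rot": [0, 0, 0], "claw": 0.6},
    {"travel": [-0.0363, -0.0015, -0.021], "delta_rot": [0, 0, 0], "claw": 0.6},
    {"travel": [-0.0424, -0.0018, -0.0245], "delta_rot": [0, 0, 0], "claw": 0.6},
    {"travel": [-0.0485, -0.002, -0.028], "delta_rot": [0, 0, 0], "claw": 0.6},
    {"travel": [-0.0545, -0.0023, -0.0315], "delta_rot": [0, 0, 0], "claw": 0.6},
    {"travel": [-0.06, -0.0025, -0.0347], "delta_rot": [0, 0, 0], "claw": 0.6},
    {"travel": [-0.064, -0.0027, -0.037], "delta_rot": [0, 0, 0], "claw": 0.6},
    {"travel": [-0.064, -0.0027, -0.037], "delta_rot": [0, 0, 0], "claw": 0.6}
  ]
}}

```text
t: 11.28
tool_pos: [0.553, -0.1212, 0.1096]
orientation: [0.257, -0.017, 0.966, 0.006]
force: [-0.7, 0.5, -0.4]
width: 0.0681
gripper_force: 0.0
```

```bash
python3 - <<'E'
from h import *
M,t=bpose(np.load('bp.npy'));o=observe();b=M.T@(o['tool_pos']-t);print(b,o['joints'])
print('back off',delta(t+M@[b[0]+.02,b[1],b[2]],toolM(M,90)))
print('up',delta(t+M@[b[0]+.02,b[1],.12],toolM(M,90)))
print('next',delta(t+M@[.055,-.275,.12],toolM(M,0)))
E
```

```text
[ 0.12152666 -0.15681641  0.02173728] [-0.43955387  0.07228454 -0.73720043  0.29077399  0.23166416 -0.41884595]
back off (array([0.01730523, 0.00072725, 0.01      ]), array([-0.14045722, -0.17690332,  0.35825493]))
up (array([-0.0317828 , -0.00133566,  0.09509801]), array([-0.14045722, -0.17690332,  0.35825493]))
next (array([-0.10168875, -0.12256135,  0.05183468]), array([ 44.69442908,   1.70390826, -77.65650223]))
```

Call:
{"method": "jog_arm", "body": {
  "targets": [
    {"travel": [0.009, 0.0003, 0.005], "delta_rot": [0, 0, 0], "claw": 0.6},
    {"travel": [0.017, 0.0007, 0.01], "delta_rot": [0, 0, 0], "claw": 0.6},
    {"travel": [0.007, 0, 0.03], "delta_rot": [0, 0, 0], "claw": 0.3},
    {"travel": [-0.01, -0.001, 0.06], "delta_rot": [0, 0, 0], "claw": 0.3},
    {"travel": [-0.032, -0.001, 0.095], "delta_rot": [0, 0, 0], "claw": 0.3},
    {"travel": [-0.04, -0.02, 0.095], "delta_rot": [3.6, 0.1, -6.2], "claw": 0.3},
    {"travel": [-0.05, -0.04, 0.09], "delta_rot": [7.2, 0.2, -12.4], "claw": 0.3},
    {"travel": [-0.06, -0.06, 0.085], "delta_rot": [10.7, 0.4, -18.6], "claw": 0.3},
    {"travel": [-0.07, -0.08, 0.08], "delta_rot": [14.3, 0.5, -24.8], "claw": 0.3},
    {"travel": [-0.08, -0.1, 0.07], "delta_rot": [17.9, 0.7, -31], "claw": 0.3},
    {"travel": [-0.09, -0.11, 0.06], "delta_rot": [21.5, 0.8, -37.2], "claw": 0.3},
    {"travel": [-0.1, -0.12, 0.052], "delta_rot": [25, 1, -43.5], "claw": 0.3}
  ]
}}

```text
t: 12.28
tool_pos: [0.4554, -0.2434, 0.1636]
orientation: [0.232, 0.396, 0.881, 0.114]
force: [0.7, -0.5, 0.3]
width: 0.0554
gripper_force: 0.0
```

```bash
python3 - <<'E'
from h import *
M,t=bpose(np.load('bp.npy'));print(M.T@(observe()['tool_pos']-t))
for z in(.12,.08): print(delta(t+M@[.056,-.272,z],toolM(M,0)))
E
```

```text
[ 0.05965643 -0.27483325  0.1197986 ]
(array([-0.00338334,  0.00269357, -0.0016538 ]), array([ 19.77471533,   0.75387608, -33.86722706]))
(array([ 0.01659902,  0.00353332, -0.03629482]), array([ 19.77471533,   0.75387608, -33.86722706]))
```

Call:
{"method": "jog_arm", "body": {
  "targets": [
    {"travel": [-0.003, 0.003, 0], "delta_rot": [3.3, 0.1, -5.6], "claw": 0.3},
    {"travel": [-0.003, 0.003, 0], "delta_rot": [6.6, 0.2, -11.3], "claw": 0.3},
    {"travel": [-0.003, 0.003, 0], "delta_rot": [9.9, 0.4, -16.9], "claw": 0.3},
    {"travel": [-0.003, 0.003, 0], "delta_rot": [13.2, 0.5, -22.5], "claw": 0.3},
    {"travel": [0, 0.003, -0.005], "delta_rot": [16.5, 0.6, -28.2], "claw": 0.3},
    {"travel": [0.008, 0.003, -0.02], "delta_rot": [19.8, 0.8, -33.9], "claw": 0.3},
    {"travel": [0.0166, 0.0035, -0.0363], "delta_rot": [19.8, 0.8, -33.9], "claw": 0.3},
    {"travel": [0.0166, 0.0035, -0.0363], "delta_rot": [19.8, 0.8, -33.9], "claw": 0.3},
    {"travel": [0.0166, 0.0035, -0.0363], "delta_rot": [19.8, 0.8, -33.9], "claw": 0.3}
  ]
}}

```text
t: 13.03
tool_pos: [0.4718, -0.2378, 0.1263]
orientation: [0.178, 0.666, 0.7, 0.187]
force: [0.3, 0.1, -0.4]
width: 0.0554
gripper_force: 0.0
```

```bash
python3 - <<'E'
from h import *
M,t=bpose(np.load('bp.npy'));print(M.T@(observe()['tool_pos']-t))
c=cap('wrist','w6');q=quad(yellow(c))
for p in q: print(p,M.T@(hit(c,p,t+.012*M[:,2],M[:,2])-t))
print(delta(t+M@[.056,-.272,.0265],toolM(M,0)))
E
```

```text
[ 0.0554331  -0.2698768   0.07920723]
[426.   0.] [ 0.10979144 -0.14328324  0.012     ]
[409. 175.] [ 0.10843488 -0.23471698  0.012     ]
[245. 171.] [ 0.01127121 -0.23299219  0.012     ]
[236.   0.] [ 0.0116082  -0.14382577  0.012     ]
(array([ 0.02674966, -0.00057787, -0.04610672]), array([ 0.04962337, -0.02000949, -0.38050049]))
```

View pics/w6.png

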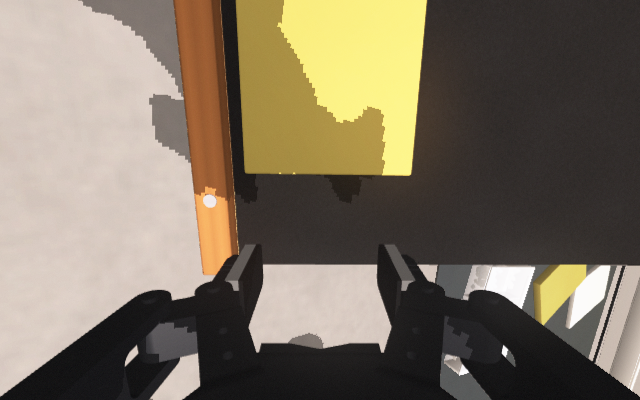

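The board is square, about 10 mm above the lower fence, with its right edge at v≈173. The fingers sit over the free face to its right. I'll descend and push left.

Call:
{"method": "jog_arm", "body": {
  "targets": [
    {"travel": [0.009, 0, -0.0155], "delta_rot": [0, 0, -0.3], "claw": 0.3},
    {"travel": [0.018, -0.0003, -0.031], "delta_rot": [0, 0, -0.3], "claw": 0.3},
    {"travel": [0.0235, -0.0005, -0.0405], "delta_rot": [0, 0, -0.3], "claw": 0.3},
    {"travel": [0.0268, -0.0006, -0.046], "delta_rot": [0, 0, -0.3], "claw": 0.3},
    {"travel": [0.0268, -0.0006, -0.046], "delta_rot": [0, 0, -0.3], "claw": 0.3},
    {"travel": [0.0268, -0.0006, -0.046], "delta_rot": [0, 0, -0.3], "claw": 0.3}
  ]
}}

```text
t: 13.58
tool_pos: [0.4984, -0.239, 0.0812]
orientation: [0.179, 0.668, 0.698, 0.186]
force: [-0.7, -0.3, 0.3]
width: 0.0551
gripper_force: 0.0
```

```bash
python3 - <<'E'
from h import *
M,t=bpose(np.load('bp.npy'));o=observe();b=M.T@(o['tool_pos']-t);print(b,o['force'])
print(delta(t+M@[.055,-.172,.026],toolM(M,0)))
E
```

```text
[ 0.05588513 -0.27216071  0.02688952] [-0.68627273 -0.27500016  0.32806169]
(array([-0.00452701,  0.10005887, -0.00121291]), array([ 0.06791747,  0.00464927, -0.03318467]))
```

Call:
{"method": "jog_arm", "body": {
  "targets": [
    {"travel": [-0.0003, 0.008, -0.0005], "delta_rot": [0, 0, 0], "claw": 0.3},
    {"travel": [-0.0007, 0.016, -0.0005], "delta_rot": [0, 0, 0], "claw": 0.3},
    {"travel": [-0.001, 0.024, -0.0005], "delta_rot": [0, 0, 0], "claw": 0.3},
    {"travel": [-0.0013, 0.032, -0.0005], "delta_rot": [0, 0, 0], "claw": 0.3},
    {"travel": [-0.0017, 0.04, -0.0005], "delta_rot": [0, 0, 0], "claw": 0.3},
    {"travel": [-0.002, 0.048, -0.0005], "delta_rot": [0, 0, 0], "claw": 0.3},
    {"travel": [-0.0024, 0.056, -0.0005], "delta_rot": [0, 0, 0], "claw": 0.3},
    {"travel": [-0.0027, 0.064, -0.0005], "delta_rot": [0, 0, 0], "claw": 0.3},
    {"travel": [-0.003, 0.072, -0.0005], "delta_rot": [0, 0, 0], "claw": 0.3},
    {"travel": [-0.0034, 0.08, -0.0005], "delta_rot": [0, 0, 0], "claw": 0.3},
    {"travel": [-0.0037, 0.088, -0.0005], "delta_rot": [0, 0, 0], "claw": 0.3},
    {"travel": [-0.004, 0.096, -0.0005], "delta_rot": [0, 0, 0], "claw": 0.3}
  ]
}}

```text
t: 14.58
tool_pos: [0.4944, -0.1438, 0.0808]
orientation: [0.181, 0.669, 0.697, 0.185]
force: [-3.1, -6.3, 3.3]
width: 0.0559
gripper_force: 3.2
```

Call:
{"method": "jog_arm", "body": {
  "targets": [
    {"travel": [-0.0001, 0.003, 0], "delta_rot": [0, 0, 0], "claw": 0.3},
    {"travel": [-0.0002, 0.006, 0], "delta_rot": [0, 0, 0], "claw": 0.3},
    {"travel": [-0.0002, 0.006, 0], "delta_rot": [0, 0, 0], "claw": 0.3}
  ]
}}

```text
t: 14.83
tool_pos: [0.4939, -0.1369, 0.0806]
orientation: [0.18, 0.668, 0.697, 0.185]
force: [-2.2, -6.0, 2.6]
width: 0.0554
gripper_force: 2.2
```

```bash
python3 - <<'E'
from h import *
M,t=bpose(np.load('bp.npy'));print(M.T@(observe()['tool_pos']-t))
c=cap('wrist','w7');q=quad(yellow(c))
for p in q: print(p,M.T@(hit(c,p,t+.012*M[:,2],M[:,2])-t))
E
```

```text
[ 0.0553763  -0.1700379   0.02646334]
[465.   0.] [ 0.1087696  -0.06082202  0.012     ]
[438. 244.] [ 0.108869   -0.15712659  0.012     ]
[222. 245.] [ 0.01180156 -0.15788419  0.012     ]
[197.   0.] [ 0.01054842 -0.06097484  0.012     ]
```

View pics/w7.png

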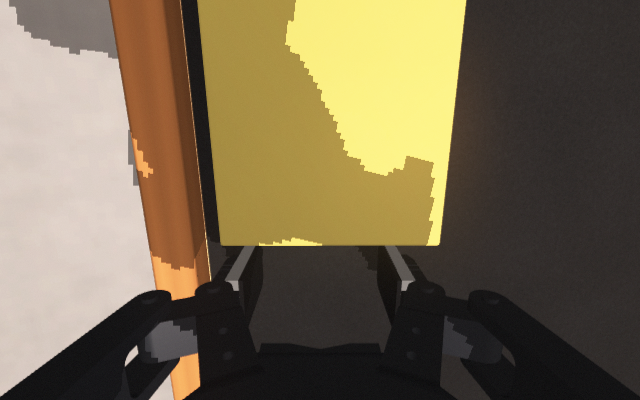

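The board is still square, its right edge at v≈245, about 7 mm from the left fence. I'll nudge it on until the force rises.

Call:
{"method": "jog_arm", "body": {
  "targets": [
    {"travel": [-0.0001, 0.003, 0], "delta_rot": [0, 0, 0], "claw": 0.3},
    {"travel": [-0.0002, 0.006, 0], "delta_rot": [0, 0, 0], "claw": 0.3},
    {"travel": [-0.0002, 0.006, 0], "delta_rot": [0, 0, 0], "claw": 0.3}
  ]
}}

```text
t: 15.13
tool_pos: [0.4937, -0.1311, 0.0805]
orientation: [0.18, 0.668, 0.697, 0.185]
force: [-2.9, -5.0, 2.8]
width: 0.0557
gripper_force: 2.3
```

Call:
{"method": "jog_arm", "body": {
  "targets": [
    {"travel": [0, 0.0015, 0], "delta_rot": [0, 0, 0], "claw": 0.3},
    {"travel": [-0.0001, 0.0025, 0], "delta_rot": [0, 0, 0], "claw": 0.3},
    {"travel": [-0.0001, 0.0025, 0], "delta_rot": [0, 0, 0], "claw": 0.3}
  ]
}}

```text
t: 15.38
tool_pos: [0.4936, -0.1288, 0.0805]
orientation: [0.18, 0.669, 0.697, 0.185]
force: [-3.6, -4.9, 2.7]
width: 0.0556
gripper_force: 2.5
```

Call:
{"method": "jog_arm", "body": {
  "targets": [
    {"travel": [0, 0.001, 0], "delta_rot": [0, 0, 0], "claw": 0.3},
    {"travel": [-0.0001, 0.002, 0], "delta_rot": [0, 0, 0], "claw": 0.3},
    {"travel": [-0.0001, 0.002, 0], "delta_rot": [0, 0, 0], "claw": 0.3}
  ]
}}

```text
t: 15.63
tool_pos: [0.4937, -0.128, 0.0807]
orientation: [0.181, 0.669, 0.697, 0.184]
force: [-3.0, -7.7, 1.1]
width: 0.0554
gripper_force: 4.0
```

Call:
{"method": "jog_arm", "body": {
  "targets": [
    {"travel": [0, 0.001, 0], "delta_rot": [0, 0, 0], "claw": 0.3},
    {"travel": [-0.0001, 0.0015, 0], "delta_rot": [0, 0, 0], "claw": 0.3},
    {"travel": [-0.0001, 0.0015, 0], "delta_rot": [0, 0, 0], "claw": 0.3}
  ]
}}

```text
t: 15.88
tool_pos: [0.4937, -0.1279, 0.0807]
orientation: [0.182, 0.669, 0.697, 0.183]
force: [-2.8, -10.6, 0.0]
width: 0.0554
gripper_force: 5.6
```

Call:
{"method": "jog_arm", "body": {
  "targets": [
    {"travel": [0.0003, -0.008, 0], "delta_rot": [0, 0, 0], "claw": 0.3},
    {"travel": [0.0008, -0.02, 0], "delta_rot": [0, 0, 0], "claw": 0.3},
    {"travel": [-0.01, -0.021, 0.02], "delta_rot": [0, 0, 0], "claw": 0.3},
    {"travel": [-0.03, -0.022, 0.055], "delta_rot": [0, 0, 0], "claw": 0.3},
    {"travel": [-0.048, -0.022, 0.087], "delta_rot": [0, 0, 0], "claw": 0.6},
    {"travel": [-0.048, -0.022, 0.087], "delta_rot": [0, 0, 0], "claw": 0.6}
  ]
}}

```text
t: 16.38
tool_pos: [0.4467, -0.1473, 0.1733]
orientation: [0.183, 0.667, 0.697, 0.188]
force: [0.3, -1.0, 1.4]
width: 0.0683
gripper_force: 0.0
```

```bash
python3 - <<'E'
from h import *
M,t=bpose(np.load('bp.npy'));print(M.T@(observe()['tool_pos']-t))
for z in (.12,.07): print(delta(t+M@[.135,-.075,z],toolM(M,90)))
E
```

```text
[ 0.06045489 -0.17843566  0.1305959 ]
(array([0.06545129, 0.10627753, 0.02809624]), array([-45.07782109,  -1.35339567,  77.68519235]))
(array([ 0.09042924,  0.10732722, -0.01520503]), array([-45.07782109,  -1.35339567,  77.68519235]))
```

Call:
{"method": "jog_arm", "body": {
  "targets": [
    {"travel": [0.006, 0.01, 0.003], "delta_rot": [-3.7, -0.1, 6.3], "claw": 0.6},
    {"travel": [0.012, 0.02, 0.005], "delta_rot": [-7.3, -0.2, 12.7], "claw": 0.6},
    {"travel": [0.018, 0.03, 0.008], "delta_rot": [-11, -0.3, 19], "claw": 0.6},
    {"travel": [0.024, 0.04, 0.01], "delta_rot": [-14.7, -0.4, 25.4], "claw": 0.6},
    {"travel": [0.03, 0.05, 0.013], "delta_rot": [-18.4, -0.5, 31.7], "claw": 0.6},
    {"travel": [0.036, 0.06, 0.016], "delta_rot": [-22, -0.6, 38], "claw": 0.6},
    {"travel": [0.042, 0.07, 0.018], "delta_rot": [-25.7, -0.8, 44.3], "claw": 0.6},
    {"travel": [0.048, 0.08, 0.02], "delta_rot": [-29.4, -0.9, 50.6], "claw": 0.6},
    {"travel": [0.054, 0.09, 0.023], "delta_rot": [-33, -1, 57], "claw": 0.6},
    {"travel": [0.06, 0.1, 0.026], "delta_rot": [-36.7, -1.1, 63.3], "claw": 0.6},
    {"travel": [0.065, 0.106, 0.028], "delta_rot": [-40.4, -1.2, 69.6], "claw": 0.6},
    {"travel": [0.065, 0.106, 0.028], "delta_rot": [-43, -1.3, 74], "claw": 0.6}
  ]
}}

```text
t: 17.38
tool_pos: [0.511, -0.0384, 0.1953]
orientation: [0.258, 0.013, 0.966, 0.012]
force: [-0.1, -0.5, 0.5]
width: 0.0687
gripper_force: 0.0
```

```bash
python3 - <<'E'
from h import *
M,t=bpose(np.load('bp.npy'));print(M.T@(observe()['tool_pos']-t))
for z in (.06,.0218): print(delta(t+M@[.136,-.075,z],toolM(M,90)))
c=cap('wrist','w8');q=quad(yellow(c))
for p in q: print(p,M.T@(hit(c,p,t+.012*M[:,2],M[:,2])-t))
E
```

```text
[ 0.1310786  -0.07234496  0.1151426 ]
(array([ 0.03191677, -0.00131609, -0.04529419]), array([-1.67956902, -0.1573449 ,  3.5365957 ]))
(array([ 0.05099992, -0.00051412, -0.07837636]), array([-1.67956902, -0.1573449 ,  3.5365957 ]))
[420.  21.] [ 0.01065602 -0.00107748  0.012     ]
[417. 175.] [ 0.1083802  -0.00156458  0.012     ]
[211. 188.] [ 0.10797508 -0.14881058  0.012     ]
[188.  39.] [ 0.01079588 -0.1479925   0.012     ]
```

Call:
{"method": "jog_arm", "body": {
  "targets": [
    {"travel": [0.01, -0.001, -0.015], "delta_rot": [-1.7, -0.2, 3.5], "claw": 0.6},
    {"travel": [0.022, -0.001, -0.03], "delta_rot": [-1.7, -0.2, 3.5], "claw": 0.6},
    {"travel": [0.032, -0.0013, -0.0453], "delta_rot": [-1.7, -0.2, 3.5], "claw": 0.6},
    {"travel": [0.04, -0.001, -0.059], "delta_rot": [-1.7, -0.2, 3.5], "claw": 0.6},
    {"travel": [0.047, -0.0007, -0.0714], "delta_rot": [-1.7, -0.2, 3.5], "claw": 0.6},
    {"travel": [0.051, -0.0005, -0.0784], "delta_rot": [-1.7, -0.2, 3.5], "claw": 0.6},
    {"travel": [0.051, -0.0005, -0.0784], "delta_rot": [-1.7, -0.2, 3.5], "claw": 0.6},
    {"travel": [0.051, -0.0005, -0.0784], "delta_rot": [-1.7, -0.2, 3.5], "claw": 0.6}
  ]
}}

```text
t: 18.1
tool_pos: [0.5608, -0.0406, 0.116]
orientation: [0.258, -0.015, 0.966, 0.005]
force: [0.7, 0.2, 0.2]
width: 0.0681
gripper_force: 0.0
```

```bash
python3 - <<'E'
from h import *
M,t=bpose(np.load('bp.npy'));o=observe();print(M.T@(o['tool_pos']-t),o['force'])
for x in (.12,.114): print(delta(t+M@[x,-.075,.0218],toolM(M,90)))
E
```

```text
[ 0.13439064 -0.07661794  0.02167537] [0.72236223 0.20824734 0.20252539]
(array([-0.01258186,  0.00109062, -0.00708739]), array([-0.11562445, -0.10160498,  0.55789867]))
(array([-0.01777343,  0.00087245, -0.01008739]), array([-0.11562445, -0.10160498,  0.55789867]))
```

Call:
{"method": "jog_arm", "body": {
  "targets": [
    {"travel": [-0.0043, -0.0002, -0.0024], "delta_rot": [-0.1, -0.1, 0.5], "claw": 0.6},
    {"travel": [-0.0086, -0.0004, -0.0049], "delta_rot": [-0.1, -0.1, 0.5], "claw": 0.6},
    {"travel": [-0.0117, -0.0005, -0.0067], "delta_rot": [-0.1, -0.1, 0.5], "claw": 0.6},
    {"travel": [-0.0147, -0.0006, -0.0085], "delta_rot": [-0.1, -0.1, 0.5], "claw": 0.6},
    {"travel": [-0.0178, -0.0007, -0.0101], "delta_rot": [-0.1, -0.1, 0.5], "claw": 0.6},
    {"travel": [-0.0178, -0.0007, -0.0101], "delta_rot": [-0.1, -0.1, 0.5], "claw": 0.6}
  ]
}}

```text
t: 18.6
tool_pos: [0.543, -0.0419, 0.1065]
orientation: [0.26, -0.02, 0.966, 0.005]
force: [0.3, -0.0, 0.5]
width: 0.0684
gripper_force: 0.0
```

Call:
{"method": "jog_arm", "body": {
  "targets": [
    {"travel": [-0.0013, -0.0001, -0.0008], "delta_rot": [0, 0, 0], "claw": 0.6},
    {"travel": [-0.0022, -0.0001, -0.0012], "delta_rot": [0, 0, 0], "claw": 0.6},
    {"travel": [-0.0022, -0.0001, -0.0012], "delta_rot": [0, 0, 0], "claw": 0.6}
  ]
}}

```text
t: 18.85
tool_pos: [0.5417, -0.042, 0.1056]
orientation: [0.26, -0.02, 0.965, 0.005]
force: [0.5, -0.0, 1.6]
width: 0.0685
gripper_force: 0.6
```

Call:
{"method": "jog_arm", "body": {
  "targets": [
    {"travel": [-0.0009, 0, -0.0005], "delta_rot": [0, 0, 0], "claw": 0.6},
    {"travel": [-0.0017, -0.0001, -0.001], "delta_rot": [0, 0, 0], "claw": 0.6},
    {"travel": [-0.0017, -0.0001, -0.001], "delta_rot": [0, 0, 0], "claw": 0.6}
  ]
}}

```text
t: 19.1
tool_pos: [0.5402, -0.0421, 0.1047]
orientation: [0.26, -0.02, 0.965, 0.005]
force: [1.4, -0.8, 2.9]
width: 0.0683
gripper_force: 1.1
```

Call:
{"method": "jog_arm", "body": {
  "targets": [
    {"travel": [-0.0009, 0, -0.0005], "delta_rot": [0, 0, 0], "claw": 0.6},
    {"travel": [-0.0013, -0.0001, -0.0008], "delta_rot": [0, 0, 0], "claw": 0.6},
    {"travel": [-0.0013, -0.0001, -0.0008], "delta_rot": [0, 0, 0], "claw": 0.6}
  ]
}}

```text
t: 19.35
tool_pos: [0.5395, -0.0421, 0.1043]
orientation: [0.261, -0.02, 0.965, 0.005]
force: [3.1, 1.1, 3.1]
width: 0.0684
gripper_force: 2.1
```

Call:
{"method": "jog_arm", "body": {
  "targets": [
    {"travel": [-0.0009, 0, -0.0005], "delta_rot": [0, 0, 0], "claw": 0.6},
    {"travel": [-0.0013, -0.0001, -0.0008], "delta_rot": [0, 0, 0], "claw": 0.6},
    {"travel": [-0.0013, -0.0001, -0.0008], "delta_rot": [0, 0, 0], "claw": 0.6}
  ]
}}

```text
t: 19.6
tool_pos: [0.5392, -0.0419, 0.1043]
orientation: [0.262, -0.021, 0.965, 0.005]
force: [6.0, 2.4, 2.0]
width: 0.0683
gripper_force: 3.1
```

```bash
python3 - <<'E'
from h import *
M,t=bpose(np.load('bp.npy'));o=observe();print(M.T@(o['tool_pos']-t),o['force'],delta([0,0,0],toolM(M,90))[1])
c=cap('wrist','w9');q=quad(yellow(c))
for p in q: print(p,M.T@(hit(c,p,t+.012*M[:,2],M[:,2])-t))
E
```

```text
[ 0.10986474 -0.07702679  0.02237627] [5.95444285 2.43706113 2.04013432] [ 0.03648226  0.36219314 -0.07280206]
[533.   0.] [ 0.00281253 -0.00105243  0.012     ]
[491. 248.] [ 0.09803021 -0.00160547  0.012     ]
[155. 248.] [ 0.09825202 -0.14837225  0.012     ]
[116.   0.] [ 0.00316146 -0.14880611  0.012     ]
```

Call:
{"method": "jog_arm", "body": {
  "targets": [
    {"travel": [-0.0009, 0, -0.0005], "delta_rot": [0, 0, 0], "claw": 0.6},
    {"travel": [-0.0017, -0.0001, -0.001], "delta_rot": [0, 0, 0], "claw": 0.6},
    {"travel": [-0.0017, -0.0001, -0.001], "delta_rot": [0, 0, 0], "claw": 0.6},
    {"travel": [0.004, 0.0002, 0.0023], "delta_rot": [0, 0, 0], "claw": 0.6},
    {"travel": [0.015, 0.0006, 0.0087], "delta_rot": [0, 0, 0], "claw": 0.6},
    {"travel": [0.02, 0.001, 0.0115], "delta_rot": [0, 0, 0], "claw": 0.6},
    {"travel": [0.01, 0, 0.03], "delta_rot": [0, 0, 0], "claw": 0.6},
    {"travel": [-0.01, -0.001, 0.065], "delta_rot": [0, 0, 0], "claw": 0.6},
    {"travel": [-0.01, -0.03, 0.1], "delta_rot": [0, 0, 0], "claw": 0.6},
    {"travel": [0.01, -0.06, 0.13], "delta_rot": [0, 0, 0], "claw": 0.6},
    {"travel": [0.03, -0.07, 0.16], "delta_rot": [0, 0, 0], "claw": 0.6},
    {"travel": [0.03, -0.07, 0.16], "delta_rot": [0, 0, 0], "claw": 0.6}
  ]
}}

```text
t: 20.65
tool_pos: [0.5731, -0.1168, 0.2714]
orientation: [0.266, -0.02, 0.964, 0.001]
force: [1.1, -0.5, 1.5]
width: 0.0682
gripper_force: 0.0
```

```bash
python3 - <<'E'
from h import *
M,t=bpose(np.load('bp.npy'))
c=cap('wrist','w10');q=quad(yellow(c))
for p in q: print(p,M.T@(hit(c,p,t+.012*M[:,2],M[:,2])-t))
print(observe()['tool_pos'])
E
```

```text
[535.   0.] [ 0.0748562  -0.00116805  0.012     ]
[519.  40.] [ 0.10052772 -0.00789306  0.012     ]
[326.  40.] [ 0.1004958  -0.14927328  0.012     ]
[326.   0.] [ 0.07470514 -0.14945493  0.012     ]
[ 0.57116755 -0.11542224  0.26853711]
```

View pics/w10.png

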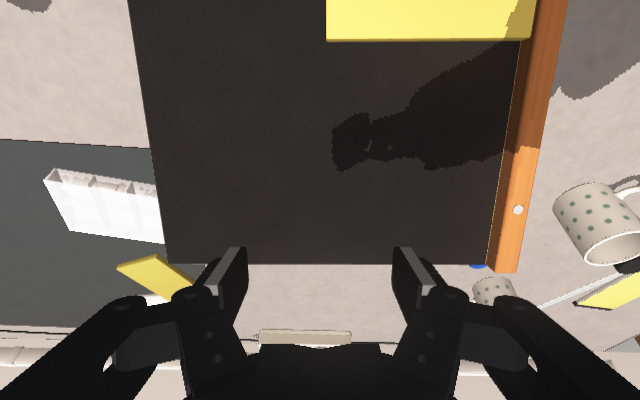

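The fingers are clear and the board looks to be against the left fence (the gap is hidden near (530,20)). I'll retract further to check the whole corner.

Call:
{"method": "jog_arm", "body": {
  "targets": [
    {"travel": [-0.03, 0.01, 0.02], "delta_rot": [0, 0, 0], "claw": 0.6},
    {"travel": [-0.06, 0.02, 0.04], "delta_rot": [0, 0, 0], "claw": 0.6},
    {"travel": [-0.09, 0.03, 0.06], "delta_rot": [0, 0, 0], "claw": 0.6},
    {"travel": [-0.12, 0.03, 0.08], "delta_rot": [0, 0, 0], "claw": 0.6},
    {"travel": [-0.14, 0.03, 0.08], "delta_rot": [0, 0, 0], "claw": 0.6},
    {"travel": [-0.14, 0.03, 0.08], "delta_rot": [0, 0, 0], "claw": 0.6},
    {"travel": [-0.14, 0.03, 0.08], "delta_rot": [0, 0, 0], "claw": 0.6}
  ]
}}

```text
t: 21.28
tool_pos: [0.4254, -0.0816, 0.3406]
orientation: [0.258, -0.019, 0.966, 0.005]
force: [-0.2, 0.1, 0.1]
width: 0.0685
gripper_force: 0.0
```

```bash
python3 - <<'E'
from h import *
M,t=bpose(np.load('bp.npy'))
c=cap('wrist','w11');q=quad(yellow(c));s=cap('side','s11');print(q)
for p in q: print(p,M.T@(hit(c,p,t+.012*M[:,2],M[:,2])-t))
a=c['image'];u=int(q[:,0].min())-30;v=max(0,int(q[:,1].min())-45)
o=np.zeros((500,800,3),np.uint8)
z=cv2.resize(a[v:v+180,u:u+240],None,fx=2,fy=2,interpolation=2);o[:z.shape[0],:z.shape[1]]=z
z=cv2.resize(s['image'][150:330,240:400],None,fx=2,fy=2,interpolation=2);o[:360,480:]=z
cv2.imwrite('pics/z11.png',o[:,:,::-1]);print(observe()['tool_pos'],observe()['t'])
E
```

```text
[[416.  62.]
 [409. 148.]
 [289. 148.]
 [287.  62.]]
[416.  62.] [ 0.0005036  -0.00071021  0.012     ]
[409. 148.] [ 0.09792877 -0.00147355  0.012     ]
[289. 148.] [ 0.09777738 -0.14875612  0.012     ]
[287.  62.] [ 0.00036623 -0.14843514  0.012     ]
[ 0.42664871 -0.08180477  0.34064192] 21.3833
```

View pics/z11.png

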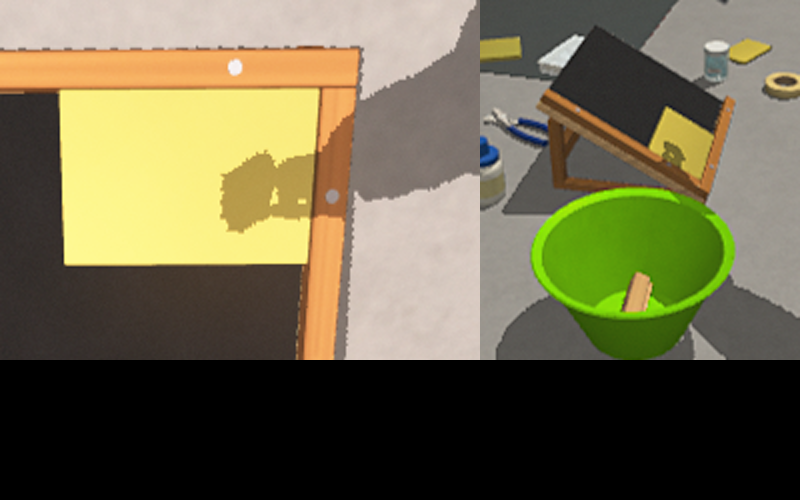

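```bash
python3 -c "
from workcell import *
print(hand_in())"
```

```text
the job is handed in; nothing more can be done
None
```

The job is handed in at about 21 s: the offcut is in the green bowl, and the final picture shows the sample board square in the corner and against both fences (gaps under about 1 mm would not show). The jar, tape roll, glue pot and mug were not touched, as far as the forces and pictures show.

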